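# Select the sample stream and start the sampler

### The job

With a fingertip, gently push the pointer handle of the round stream selector clockwise, click by click, to its sixth inlet position (counting clockwise, the first is the one with the longer, wider tick mark) without letting it run past, and leave it resting in that click. Then press the start button on the sampler box all the way down and let it come back up. Do not pinch or grip anything, and leave the bottles, glassware and tools standing and lying where they are.

Things in the scene. Friction and masses are not known exactly. Their poses are not given: they have to be found in the camera images.
- station: Stream selector, bolted down: square foot 150 x 150 x 12 mm and a round grey valve body 152 mm in diameter, flat white top 75 mm above the table. Eight level inlet stubs all round reach 96 mm from the axis, 50 mm up. Origin on the vertical turning axis at table height, z up. The 108 deg gap without inlets, centred on its +x, has the thicker outlet stub (99 mm from the axis).
- station_first (a point): Outer end of the longer, wider tick mark (16 x 9 mm; the others 10 x 4) on the selector's flat top, 75 mm above the table, 74 mm from the axis: position 1. Seen from above it lies 54 deg clockwise of the station's +x. Positions 2 to 8, each a black tick over an inlet stub, follow clockwise every 36 deg; position 6 is directly opposite position 1.
- pointer (a joint): Angle of the black pointer handle about the selector's axis, rad: 0 at position 1, growing clockwise seen from above, 0.628 per click, 3.142 at position 6; end stops just beyond 1 and 8. Starts in position 1, 2 or 3. Sprung into each position: 2 to 3 N at 40 mm from the axis takes it half-way between two, whence it snaps into the next by itself and stays.
- pointer_tip (a point): Middle of the pointer's outer end, 56 mm from the turning axis, 92 mm above the table; x points outward. The handle is a round hub 38 mm in diameter with one bar, 12 mm wide, running outward from it to this end; both stand from 78 to 107 mm above the table. A white line on top of the bar shows where it points.
- start (a joint): Travel of the start button, m: 0 up, 0.006 fully down (about 5 N); springs back when let go.
- start_top (a point): Centre of the top of the start button: a black round cap 28 mm in diameter in a small housing on top of the sampler, a fixed grey box 80 x 90 x 50 mm to one side of the selector; it is pressed straight down. (The low white box with a round plate on the other side is a stirrer and has no part in this.)
- bottle_a: Loose white sample bottle, 48 mm in diameter, 95 mm high, standing beside the selector; origin at the centre of its underside. Bystander.
- jar: Loose amber jar, 44 mm in diameter, 65 mm high, standing close in front of the selector; origin at the centre of its underside. Bystander.
- bottle_b: Loose white bottle, 60 mm in diameter, 130 mm high; origin at the centre of its underside. Bystander.
- beaker: Loose glass beaker, 70 mm in diameter, 85 mm high; origin at the centre of its underside. Bystander.
- wrench: Loose wrench, 170 mm long, lying on the table. Bystander.
- driver: Loose screwdriver, 190 mm long, lying on the table. Bystander.

How it is judged:
On the way, in this order (a step that is already met when the one before it is completed fails the run):
1. the pointer rests in position 6 (value of joint pointer between 3.01159 and 3.27159 rad and velocity of joint pointer below 0.3 rad/s and value of joint start below 0.0015 m), for 0.3 s.
2. the start button is pressed down with the pointer in position 6 (value of joint pointer between 3.01159 and 3.27159 rad and value of joint start above 0.0045 m), for 0.05 s.
At the end, for the whole second after the job is handed in: The pointer rests in position 6 (joint 3.14 +- 0.13 rad), the start button has been pressed at least 4.5 of its 6 mm after that and is up again (under 1.5 mm), and each loose bystander is within 30 mm of where it stood (value of joint pointer between 3.01159 and 3.27159 rad and value of joint start below 0.0015 m and distance of each of bottle_a, jar, bottle_b, beaker, wrench, driver from where it was at the start of the episode below 0.03 m); the robot touches nothing.
It fails at once if the pointer is turned past position 6 (value of joint pointer above 3.54159 rad).
It fails at once if the start button is pressed while the pointer is not in position 6 (value of joint start above 0.003 m and not (value of joint pointer between 3.01159 and 3.27159 rad)).
It fails at once if the selector is pinched or shoved hard (fingers over 30 N on it) (contact force between the fingers and station above 30 N).
It fails at once if a bystander is moved, lifted or carried (over 30 mm) (distance of any of bottle_a, jar, bottle_b, beaker, wrench, driver from where it was at the start of the episode above 0.03 m).
It fails at once if a bottle, jar or beaker is tipped (angle between any of bottle_a, jar, bottle_b, beaker's own z axis and vertical above 0.5 rad).
It also fails if it takes over 58 s, if anything falls off the work surface, if the arm or the gripper's body presses on something with over 40 N, if the wrist force passes 120 N, or if a joint passes its speed limit or range.

### The arm

A 7-joint arm with a two-finger parallel gripper is mounted at the origin on the work surface. World frame = base frame: x ahead of the robot, y to its left, z up, the work surface at z = 0. Lengths are in m, angles in rad, forces in N, time in s.
With the tool pointing down it reaches from about 0.425 to 0.875 m from the base axis. Payload 4.7 kg.
Tool frame: the origin (TCP) lies at the very end of the fingers, on their centre line; the grasp point (between the pads) lies 19 mm behind it; x points along the fingers, y is the direction in which the jaws open and shut, and the axes are right-handed (so a half turn about x gives the same grasp; the last joint's range is limited). The gripper opens to 85 mm and grips with 20 to 120 N. Pads are 22 mm wide; open, the fingers measure 114 mm over their backs; the gripper's body (76 mm by 85 mm) begins 54 mm behind the grasp point. The pads swing forward as they close: fully open they stand 13 mm farther back than shut.
Start: joints at [-1.266, 0.321, -0.07, 1.45, 0.023, 1.371, -0.057], TCP at [0.186, 0.623, 0.231] pointing down, gripper open.
Joint ranges: [-2.86, 2.86], [-0.3, 2.09], [-1.38, 1.24], [0.06, 2.45], [-1.56, 4.7], [0.09, 2.05], [-2.69, 2.69]. Speed limits (rad/s): [2.57, 2.57, 3.14, 3.14, 3.14, 3.14, 3.14].

### API

Orientations are given as a unit quaternion [w, x, y, z].
In Python, from workcell import manip gives the robot as it stands. The module is installed in compiled form; this text tells all that it offers. Calls block until the motion is done:
- manip.move_to(position, orientation): joint-space move of the TCP to a pose.
- manip.move_l(position, orientation=None, velocity=0.15, stop_force=None): straight line of the TCP; orientation=None keeps the orientation; velocity is the mean speed in m/s. With stop_force (N) it stops when the force on the tool has changed by that much, and returns True; else False.
- manip.goto_joints(angles): joint-space move.
- manip.move_gripper(opening, newtons=None): opening from 0.0 (shut) to 1.0 (fully open); newtons is the grip in N (None keeps the last); returns when the fingers have stopped.
- manip.wait(seconds).
- manip.inverse_kinematics(position, orientation): joint angles nearest the present ones, or None.
- manip.get_obs(): the state.
- manip.capture(name): name is "scene" or "side" or "wrist"; returns a dict with "img" (384x512x3 uint8, blue, green, red), "range_z" (384x512 float32, m along the optical axis (not along the pixel's ray), 0 where there is no reading), "mtx" (3x3 intrinsics, pixels), "R" (3x3) and "t" (3): a world point X has camera coordinates R X + t; the wrist camera has in their place "tool_from_camera" (4x4, takes a point from camera to tool coordinates, whose origin is the TCP and whose axes are the tool frame's). Camera axes: x right, y down, z forward; pixel columns grow to the right and rows downward; lengths in m; the calibration is good to about 2 mm. A picture is of the moment at which its call begins: read the wrist's pose just before it.
A pose or a line that the arm cannot do raises manip.MotionError and nothing moves.
- manip.hand_in(): hands the job in, once; it reports no verdict.
The state is a dict: "time_s": time; "joint_pos": joint angles; "qd": joint speeds; "effort": joint torques, N m; "position": TCP position; "tcp_rot": TCP orientation; "force": force on the tool from outside, world axes, zero at the start; "ft_torque": the same for the moment, N m; "finger_gap": opening from 0.0 (shut) to 1.0 (fully open).
Only numpy, scipy, OpenCV 4.12 (cv2) and the standard library are available. Lean on these libraries where they do the work, as an engineer would, in place of code of your own. Each camera call takes 0.05 s, during which the arm holds its last target.

## Working session

There is one attempt and no reset: what is moved stays moved. The work goes in short steps, each a Python script; the robot and the scene stay as the last script left them, time stands still between calls to the robot, and variables do not carry over. Pictures are saved under pics/ and viewed, and the job is handed in when it is done.

```bash
mkdir -p pics; cat > h.py <<'E'
from workcell import manip
import numpy as np, cv2
def snap(n,tag):
    o=manip.get_obs(); c=manip.capture(n); cv2.imwrite(f'pics/{tag}.png',c['img'])
    np.savez(f'pics/{tag}.npz',pos=o['position'],rot=o['tcp_rot'],**c); return o,c
E
python3 - <<'E'
from h import *
for n in('scene','side','wrist'):
    o,c=snap(n,n+'0'); 
    if 'R' in c: print(n,-c['R'].T@c['t'])
print(o)
E
```

```text
scene [ 1.38187143 -0.66627111  0.99922938]
side [0.29839042 0.66469532 0.79776607]
{'time_s': 0.1, 'joint_pos': array([-1.2658725 ,  0.32178032, -0.07010006,  1.45151899,  0.02261407,
        1.37081281, -0.05690805]), 'qd': array([-0.00085051, -0.00179053,  0.00067885, -0.0025721 , -0.0021351 ,
        0.00090988,  0.00109402]), 'effort': array([ 4.42010878e-04, -4.94876003e+01, -3.83695001e-01, -3.15203011e+01,
        1.28697610e-02,  7.50507577e-03, -1.83099735e-05]), 'position': array([0.18628822, 0.62224189, 0.23032965]), 'tcp_rot': array([ 0.69959247,  0.10183689,  0.69969912, -0.10305711]), 'force': array([ 0.81749389, -0.73315225, -0.63216195]), 'ft_torque': array([ 0.00113493, -0.03957403,  0.00020518]), 'finger_gap': 0.9992938613099827}
```

View pics/scene0.png

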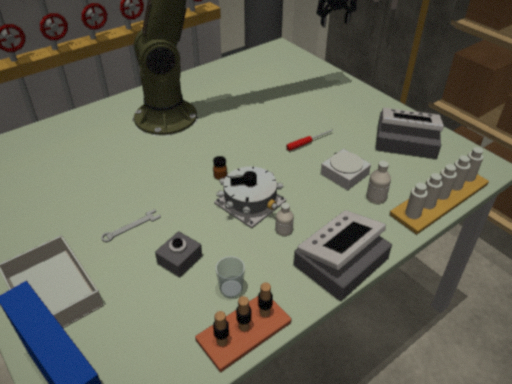

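View pics/side0.png

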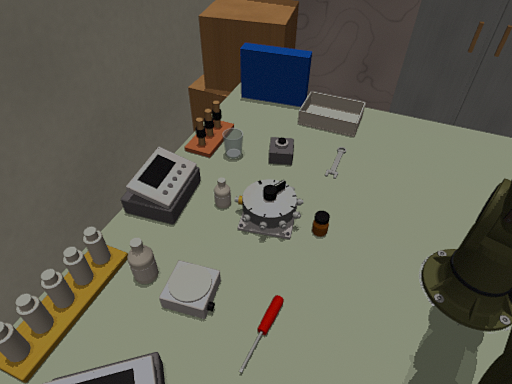

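View pics/wrist0.png

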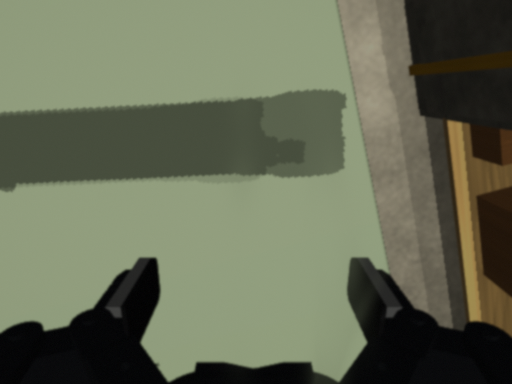

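Scene view: selector at about (250,188), with the handle pointing left to about (235,181). The start box is at (179,250), the jar at (220,167) and bottle_a at (285,220). The side view shows the selector at (270,203) and the box at (281,150). Next I'll build a top-down rectified view.

```bash
cat > ortho.py <<'E'
import numpy as np, cv2
def cloud(tag):
    d=np.load(f'pics/{tag}.npz'); z=d['range_z']; K=d['mtx']
    v,u=np.mgrid[:384,:512]; P=np.stack([(u-K[0,2])/K[0,0]*z,(v-K[1,2])/K[1,1]*z,z],-1)
    return (P-d['t'])@d['R'], z>0, d['img']
def rect(tag,h,x0,x1,y0,y1,s):  # plane z=h to image; row: x decreasing downward, col: y decreasing right
    d=np.load(f'pics/{tag}.npz')
    xs=x1-np.arange(int((x1-x0)*s))/s; ys=y1-np.arange(int((y1-y0)*s))/s
    X=np.stack([np.repeat(xs[:,None],len(ys),1),np.repeat(ys[None],len(xs),0),np.full((len(xs),len(ys)),h)],-1)
    c=X@d['R'].T+d['t']; p=c@d['mtx'].T; p=(p[...,:2]/p[...,2:]).astype(np.float32)
    return cv2.remap(d['img'],p[...,0],p[...,1],cv2.INTER_CUBIC)
E
python3 - <<'E'
from ortho import *
for tag in('scene0','side0'):
    P,ok,img=cloud(tag)
    for nm,lo,hi in(('top75',.070,.0785),('hand',.1,.111)):
        pass
    pts={'scene0':{'sel':(258,200),'hub':(250,178),'btn':(178,242),'jar':(220,160),'ba':(285,210),'bb':(380,175),'bk':(231,268)},
     'side0':{'sel':(285,208),'hub':(269,192),'btn':(282,142),'jar':(322,217),'ba':(222,184),'bb':(140,250),'bk':(233,137)}}[tag]
    for k,(u,v) in pts.items(): print(tag,k,P[v,u].round(3))
E
```

```text
scene0 sel [ 0.606 -0.054  0.075]
scene0 hub [ 0.551 -0.039  0.108]
scene0 btn [ 0.602 -0.303  0.071]
scene0 jar [ 0.391 -0.031  0.066]
scene0 ba [ 0.691 -0.031  0.089]
scene0 bb [0.753 0.266 0.098]
scene0 bk [ 0.731 -0.235  0.044]
side0 sel [ 0.485 -0.008  0.074]
side0 hub [ 0.536 -0.017  0.107]
side0 btn [ 0.595 -0.291  0.071]
side0 jar [ 0.386 -0.024  0.065]
side0 ba [ 0.676 -0.014  0.088]
side0 bb [0.737 0.284 0.112]
side0 bk [ 0.768 -0.278  0.051]
```

```bash
python3 - <<'E'
from ortho import *
a=[rect(t,.075,.40,.70,-.17,.13,1300) for t in('scene0','side0')]
cv2.imwrite('pics/rect1.png',np.hstack(a))
for t in('scene0','side0'):
    P,ok,img=cloud(t)
    R=(np.hypot(P[...,0]-.54,P[...,1]+.02)<.13)&ok
    m=R&(abs(P[...,2]-.075)<.003); q=P[m][:,:2]
    (c,r)=cv2.minEnclosingCircle((q*1000).astype(np.float32)); print(t,'top',c,r,m.sum())
    m=R&(abs(P[...,2]-.107)<.004); q=P[m][:,:2]; print('handle',q.mean(0),q.min(0),q.max(0), m.sum())
    d=np.hypot(*(q-np.array(c)/1000).T); f=q[d>.03]; print('tip', f.mean(0) if len(f) else None, d.max())
    m=(np.hypot(P[...,0]-.6,P[...,1]+.3)<.08)&ok&(P[...,2]>.04)
    for lo,hi in((.046,.054),(.054,.0605),(.0605,.068),(.068,.08)):
        k=m&(P[...,2]>lo)&(P[...,2]<hi); 
        if k.sum(): 
          q=P[k]; print('box',lo,q.mean(0).round(4),q.min(0).round(3),q.max(0).round(3),k.sum())
E
```

```text
scene0 top (539.3988647460938, -31.281198501586914) 77.44667053222656 1057
handle [ 0.53480871 -0.04326024] [ 0.50736073 -0.08346556] [ 0.55889289 -0.01462562] 150
tip [ 0.52101881 -0.07077254] 0.05636071088042483
box 0.046 [ 0.6055 -0.3093  0.05  ] [ 0.55  -0.357  0.046] [ 0.649 -0.255  0.054] 637
box 0.054 [ 0.6092 -0.3099  0.058 ] [ 0.576 -0.347  0.054] [ 0.627 -0.268  0.06 ] 55
box 0.0605 [ 0.6062 -0.3097  0.0633] [ 0.582 -0.328  0.061] [ 0.623 -0.285  0.068] 83
box 0.068 [ 0.6015 -0.3058  0.0716] [ 0.588 -0.317  0.068] [ 0.616 -0.293  0.076] 78
side0 top (539.078857421875, -28.08292579650879) 77.24132537841797 1343
handle [ 0.533495   -0.03679288] [ 0.51075613 -0.07731947] [ 0.55754832 -0.00838316] 162
tip [ 0.51950095 -0.06552162] 0.05501603423488083
box 0.046 [ 0.5983 -0.2925  0.0498] [ 0.552 -0.355  0.046] [ 0.648 -0.248  0.054] 278
box 0.054 [ 0.5986 -0.2889  0.0575] [ 0.58  -0.319  0.054] [ 0.629 -0.278  0.06 ] 31
box 0.0605 [ 0.5988 -0.2952  0.0632] [ 0.581 -0.319  0.061] [ 0.622 -0.28   0.068] 44
box 0.068 [ 0.5997 -0.3003  0.0716] [ 0.588 -0.314  0.069] [ 0.612 -0.287  0.074] 35
```

View pics/rect1.png

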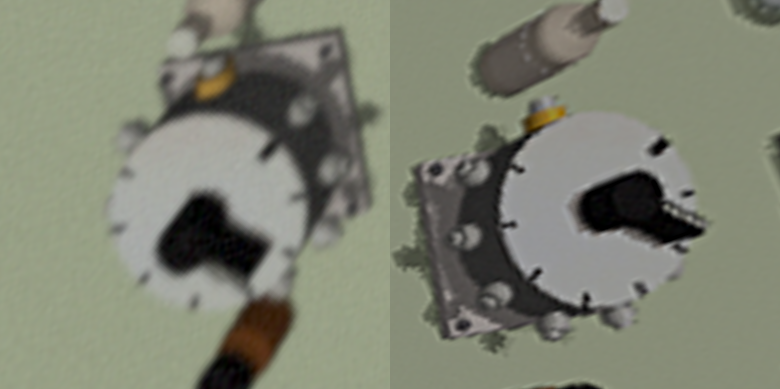

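The handle starts near position 3: the wide tick is at azimuth about -44°, the handle at about -116°. Next I'll check the wrist camera geometry and the reachable yaws along the arc.

```bash
cat >> h.py <<'E'
from scipy.spatial.transform import Rotation as Rot
C=np.array([.539,-.0297]); AZ1=np.deg2rad(-44.)
def down(psi):  # tool y axis at world azimuth psi
    y=np.array([np.cos(psi),np.sin(psi),0]); x=np.array([0,0,-1.]); M=np.stack([x,y,np.cross(x,y)],1)
    q=Rot.from_matrix(M).as_quat(); return np.r_[q[3],q[:3]]
def fpose(p,rad=.040,tr=.017,z=.087,flip=0,C=None):
    # finger pose with bar at pointer angle p
    C=globals()['C'] if C is None else C
    a=AZ1-p; r=np.array([np.cos(a),np.sin(a)]); ccw=np.array([-r[1],r[0]])
    return np.r_[C+rad*r+tr*ccw,z], down(a+flip*np.pi)
E
python3 - <<'E'
from h import *
d=np.load('pics/wrist0.npz'); print(d['tool_from_camera'].round(3)); print(d['mtx'])
o=manip.get_obs(); q=o['tcp_rot']; print(Rot.from_quat(np.r_[q[1:],q[0]]).as_matrix().round(2))
for flip in(0,1):
  for p in np.linspace(1.1,3.2,8):
    j=manip.inverse_kinematics(*fpose(p,flip=flip)); print(flip,round(p,2),None if j is None else j.round(2))
E
```

```text
[[-0.001 -0.312  0.95  -0.143]
 [ 1.    -0.001  0.001 -0.001]
 [ 0.     0.95   0.312 -0.081]
 [ 0.     0.     0.     1.   ]]
[[327.78342931   0.         253.27105596]
 [  0.         327.78342931 195.74086858]
 [  0.           0.           1.        ]]
[[-0.    0.29  0.96]
 [-0.    0.96 -0.29]
 [-1.   -0.    0.  ]]
0 1.1 [-0.82  0.38  1.07  1.9  -0.38  1.08 -1.46]
0 1.4 [-0.84  0.34  1.07  1.93 -0.34  1.07 -1.79]
0 1.7 [-0.86  0.29  1.07  1.96 -0.3   1.06 -2.12]
0 2.0 [-0.89  0.25  1.07  1.99 -0.26  1.04 -2.47]
0 2.3 None
0 2.6 [ 1.16  0.4  -1.3   1.96  0.44  1.11  2.59]
0 2.9 [-0.56  0.13  0.59  2.01 -0.08  1.02  2.69]
0 3.2 [-0.64  0.14  0.65  2.01 -0.1   1.02  2.38]
1 1.1 [-0.6   0.28  0.79  1.9  -0.23  1.05  1.55]
1 1.4 [-0.65  0.26  0.83  1.93 -0.22  1.05  1.25]
1 1.7 [-0.68  0.23  0.84  1.96 -0.2   1.04  0.93]
1 2.0 [-0.68  0.19  0.82  1.98 -0.16  1.03  0.59]
1 2.3 [-0.69  0.16  0.8   2.   -0.14  1.03  0.25]
1 2.6 [-0.69  0.15  0.77  2.01 -0.12  1.02 -0.09]
1 2.9 [-0.69  0.14  0.74  2.02 -0.11  1.02 -0.43]
1 3.2 [-0.69  0.15  0.71  2.01 -0.11  1.02 -0.75]
```

```bash
python3 - <<'E'
from h import *
manip.move_gripper(0.0,20)
_,q=fpose(2.0,flip=1)
manip.move_to(np.r_[C,.27],q)
manip.wait(.3)
o,c=snap('wrist','w1'); print(o['time_s'],o['position'],o['force'],o['finger_gap'])
snap('scene','s1')
# rectified at z=.075 and .107, frame like ortho
M=Rot.from_quat(np.r_[o['tcp_rot'][1:],o['tcp_rot'][0]]).as_matrix(); T=c['tool_from_camera']
Rwc=M@T[:3,:3]; tc=M@T[:3,3]+o['position']
np.savez('pics/w1r.npz',img=c['img'],range_z=c['range_z'],mtx=c['mtx'],R=Rwc.T,t=-Rwc.T@tc)
from ortho import *
a=[rect('w1r',h,.44,.64,-.13,.07,1950) for h in(.075,.107)]
for im in a:
    cv2.drawMarker(im,(int((.07-C[1])*1950),int((.64-C[0])*1950)),(0,0,255))
cv2.imwrite('pics/w1rect.png',np.hstack(a))
P,ok,img=cloud('w1r')
R=(np.hypot(*(P[...,:2]-C).transpose(2,0,1))<.12)&ok
q=P[R&(abs(P[...,2]-.075)<.003)][:,:2]; print(cv2.minEnclosingCircle((q*1000).astype(np.float32)))
E
```

```text
3.8417 [ 0.53904634 -0.02938334  0.26996572] [-0.35244346  0.26811285 -0.44477752] 0.000816556665840946
((537.8348388671875, -30.128658294677734), 75.97328186035156)
```

View pics/w1rect.png

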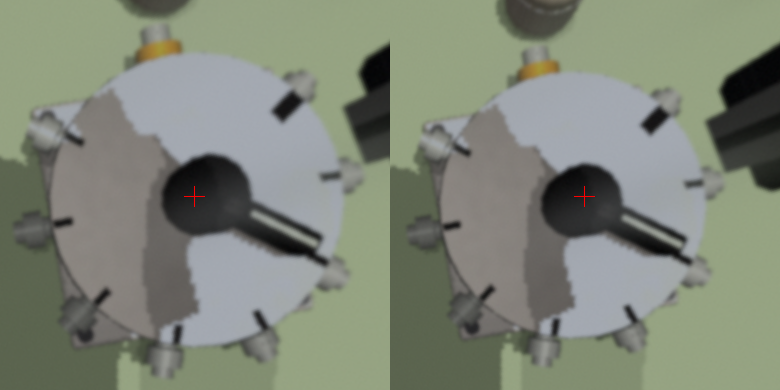

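View pics/w1.png

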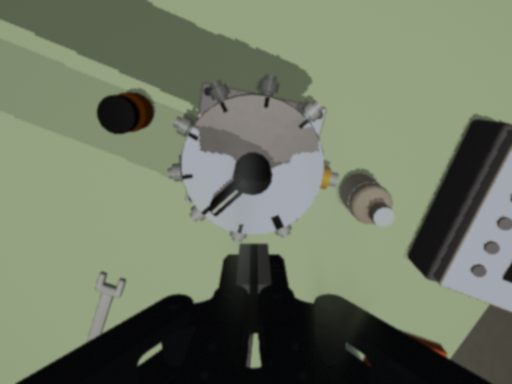

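Clear view: the handle is on the third tick counting from the wide one, with the hub centre at about (.538,-.0295). I'll lower a closed fingertip behind the bar and push the first click in small arc steps.

```bash
sed -i 's/^C=.*/C=np.array([.538,-.0295]); AZ1=np.deg2rad(-44.2)/' h.py; cat >> h.py <<'E'
from ortho import cloud, rect
def wr(tag):
    o,c=snap('wrist',tag)
    M=Rot.from_quat(np.r_[o['tcp_rot'][1:],o['tcp_rot'][0]]).as_matrix(); T=c['tool_from_camera']
    Rwc=M@T[:3,:3]; tc=M@T[:3,3]+o['position']
    np.savez(f'pics/{tag}.npz',img=c['img'],range_z=c['range_z'],mtx=c['mtx'],R=Rwc.T,t=-Rwc.T@tc)
    P,ok,_=cloud(tag); d=P[...,:2]-C; r=np.hypot(d[...,0],d[...,1])
    tz=(P-o['position'])@M[:,2]
    # exclude the finger footprint / gripper
    m=ok&(r>.024)&(r<.06)&(P[...,2]>.098)&(P[...,2]<.114)&((tz>.0125)|(tz<-.02))
    ang=np.nan
    if m.sum()>5: 
        v=(d[m]/r[m][:,None]).mean(0); ang=(AZ1-np.arctan2(v[1],v[0]))%(2*np.pi)
    return ang,m.sum(),o
def push(p,tr=.017,v=.03,z=.087):
    pos,q=fpose(p,tr=tr,flip=1,z=z); manip.move_l(pos,q,velocity=v)
E
python3 - <<'E'
from h import *
p0=1.257
pos,q=fpose(p0,tr=.032,flip=1,z=.14); manip.move_to(pos,q)
print(wr('a0'))
manip.move_l(fpose(p0,tr=.032,flip=1)[0],q,velocity=.08)
a,n,o=wr('a1'); print(a,n,o['force'],o['time_s'])
push(p0-.03)
for dp in(0.05,.12,.18):
    push(p0+dp); a,n,o=wr(f'a_{dp}'); print(dp,a,n,o['force'].round(2),round(o['time_s'],2))
E
```

```text
(np.float64(1.288509431398532), np.int64(1371), {'time_s': 4.775, 'joint_pos': array([-0.14909647,  0.18350426,  0.27223595,  1.81482111, -0.05413628,
        1.14951173,  1.25299176]), 'qd': array([-0.0060724 , -0.01262312, -0.00471519, -0.01390297, -0.00026689,
       -0.00052426,  0.00202094]), 'effort': array([ 3.61872269e-01, -3.72672486e+01,  1.95914291e+00, -2.84595752e+01,
        5.52192831e-02,  3.09644127e-02,  3.10786755e-02]), 'position': array([ 0.54955568, -0.07924614,  0.14064208]), 'tcp_rot': array([ 0.68890061,  0.16090347,  0.68828049, -0.1606113 ]), 'force': array([-0.0533347 ,  0.26240778, -0.46729805]), 'ft_torque': array([-0.04030935,  0.03680875, -0.06407107]), 'finger_gap': 0.0017864656580347015})
1.300538864651004 2710 [-0.98069729  0.02062008  0.85405443] 5.6333
0.05 1.4460068617866941 1412 [0.68 0.19 0.11] 6.56
0.12 1.5139933772165133 1394 [ 2.62 -1.03 -0.39] 6.86
0.18 1.5794150840426604 1396 [ 2.83 -1.69  0.67] 7.16
```

```bash
python3 - <<'E'
from h import *
a=[cv2.resize(np.load(f'pics/{t}.npz')['img'],(390,293)) for t in('a1','a_0.18')]
b=[rect(t,.107,.44,.64,-.13,.07,1500) for t in('a1','a_0.18')]
cv2.imwrite('pics/c1.png',np.vstack([np.hstack(a),cv2.resize(np.hstack(b),(780,390))[:300]]))
E
```

```text
(no output)
```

View pics/c1.png

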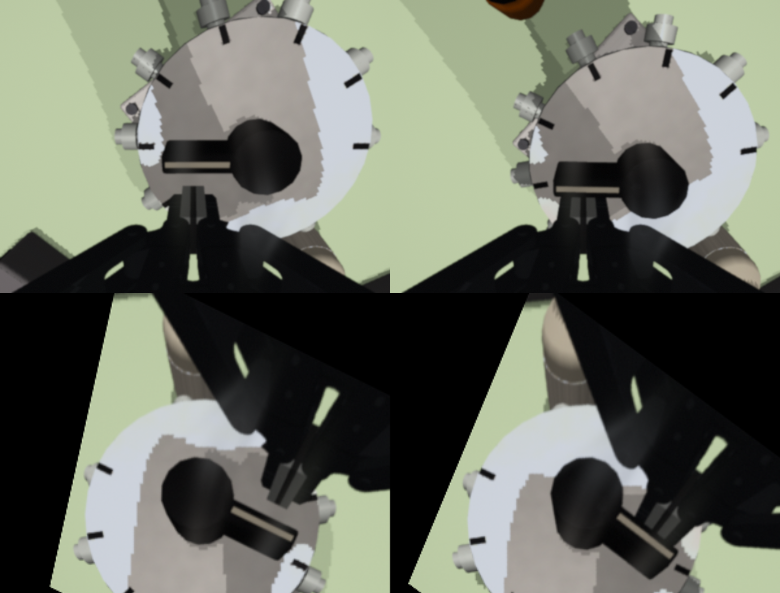

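The bar turns with the finger and is almost halfway, running about 0.08 rad ahead of the command. I'll continue in small steps until it snaps.

```bash
python3 - <<'E'
from h import *
p0=1.257
for dp in(.21,.24,.27,.30,.33):
    push(p0+dp); a,n,o=wr(f'b_{dp}'); print(dp,round(a,3),n,o['force'].round(2),round(o['time_s'],2))
    if a>p0+.5: break
manip.wait(.3); a,n,o=wr('b_end'); print(a,n)
E
```

```text
0.21 1.614 1393 [ 1.46 -0.52  0.52] 7.46
0.24 1.659 1426 [ 0.32 -0.35  0.9 ] 7.76
0.27 1.704 1544 [-0.09 -0.52  0.46] 8.06
0.3 1.91 2658 [-0.92 -0.13  0.46] 8.36
1.9082981594491208 2666
```

The pointer snapped to position 4 (1.885), reading 1.908. Repeating for position 5.

```bash
python3 - <<'E'
from h import *
p0=1.885
for dp in(-.1,.0,.08,.15,.20,.24,.27,.30,.33,.36):
    push(p0+dp); a,n,o=wr(f'd_{dp}'); print(dp,round(a,3),n,o['force'].round(2),round(o['time_s'],2))
    if a>p0+.5: break
manip.wait(.3); a,n,o=wr('d_end'); print(a,n)
E
```

```text
-0.1 1.966 1864 [1.41 0.09 0.26] 9.24
0.0 2.024 1342 [ 0.51 -0.08  1.05] 9.58
0.08 2.094 1308 [ 1.2  -1.2   0.51] 9.9
0.15 2.167 1282 [ 2.09 -0.75 -0.84] 10.2
0.2 2.228 1295 [ 1.74 -1.15  0.24] 10.5
0.24 2.281 1307 [ 0.13 -1.33  1.18] 10.8
0.27 2.316 1345 [-0.82  0.52 -0.11] 11.1
0.3 2.452 2447 [-0.08 -0.26 -0.81] 11.4
2.5268015289876535 2595
```

```bash
python3 - <<'E'
from h import *
p0=2.513
for dp in(-.1,.0,.08,.15,.20,.24,.27,.29,.31,.33,.35):
    push(p0+dp); a,n,o=wr(f'e_{dp}'); print(dp,round(a,3),n,o['force'].round(2),round(o['time_s'],2))
    if a>p0+.42: break
manip.wait(.4); a,n,o=wr('e_end'); print(a,n)
E
```

```text
-0.1 2.589 1738 [ 0.73 -0.51  0.57] 12.28
0.0 2.645 1208 [0.62 0.27 0.7 ] 12.62
0.08 2.715 1164 [ 0.84 -1.14 -0.34] 12.94
0.15 2.789 1160 [ 0.22 -1.79 -0.54] 13.24
0.2 2.847 1170 [-0.02 -1.67 -0.66] 13.54
0.24 2.897 1158 [ 0.56 -1.9  -0.68] 13.84
0.27 2.931 1180 [ 0.11 -0.46 -0.73] 14.14
0.29 2.957 1270 [-0.71  0.16 -0.07] 14.44
3.1581499993691873 2556
```

The pointer snapped to position 6 (reading 3.158). Backing the finger off, lifting, and checking from above; I'll also look at the button from above.

```bash
python3 - <<'E'
from h import *
p=2.513+.29
pos,q=fpose(p,tr=.024,flip=1); manip.move_l(pos,q,velocity=.05)
pos[2]=.2; manip.move_l(pos,q,velocity=.15)
manip.move_to(np.r_[C,.27],fpose(2.0,flip=1)[1]); manip.wait(.2)
a,n,o=wr('f1'); print(a,n,o['time_s'])
# button view
B=np.array([.601,-.303]); q=down(np.deg2rad(90))
for ps in (0,45,90,135,180,-45,-90): print(ps,manip.inverse_kinematics(np.r_[B,.08],down(np.deg2rad(ps))))
E
```

```text
3.1394044061123108 468 17.1333
0 [ 0.00221639  0.52312915  0.56995494  1.57496678 -0.30227545  1.13268579
  0.64056006]
45 [ 0.0284479   0.5154895   0.5331148   1.57394844 -0.28077673  1.12930071
  1.41078692]
90 [ 0.0886215   0.50074937  0.44997448  1.57156409 -0.23377016  1.12301343
  2.16294031]
135 [ 1.20922598  0.8111129  -1.18369156  1.52644448  0.76444246  1.32543121
  2.3002507 ]
180 [-0.30500155  0.71488902  1.06425986  1.58566211 -0.65235659  1.23531497
 -2.26304126]
-45 [-0.01251797  0.52778044  0.59083582  1.57553274 -0.31466547  1.13478342
 -0.13610812]
-90 [-0.06356097  0.54613274  0.66439515  1.57745766 -0.35961551  1.14330312
 -0.88994065]
```

View pics/f1.png

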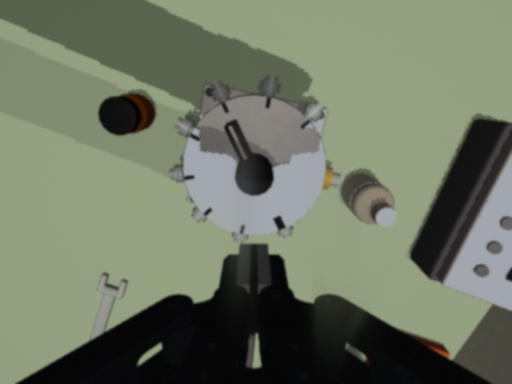

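The pointer (end at 235,125) sits on the tick directly opposite the wide tick (280,224), so position 6 is confirmed. Jar and bottle haven't moved. Now the button.

```bash
python3 - <<'E'
from h import *
q=down(np.deg2rad(-45)); B=np.array([.601,-.303])
manip.move_to(np.r_[B,.22],q); manip.wait(.2)
wr('g1'); print(manip.get_obs()['time_s'])
P,ok,img=cloud('g1')
m=ok&(np.hypot(*(P[...,:2]-B).transpose(2,0,1))<.04)
for lo in np.arange(.046,.082,.004):
    k=m&(P[...,2]>=lo)&(P[...,2]<lo+.004)
    if k.sum()>20: print(round(lo,3),k.sum(),cv2.minEnclosingCircle((P[k][:,:2]*1000).astype(np.float32)),P[k][:,2].mean())
E
```

```text
18.5333
0.046 665 ((601.0018310546875, -302.9400939941406), 39.96631622314453) 0.04947573332344855
0.05 2718 ((600.9951782226562, -303.0208435058594), 39.989227294921875) 0.05088706884175514
0.054 31 ((612.8199462890625, -302.87750244140625), 28.112422943115234) 0.05586485087104189
0.058 246 ((599.986083984375, -304.67401123046875), 21.873830795288086) 0.06126590071469919
0.062 650 ((599.9539794921875, -304.7121887207031), 21.636920928955078) 0.06291481968959918
0.066 38 ((600.4083862304688, -304.81219482421875), 13.870071411132812) 0.06856324639773367
0.07 625 ((599.7109985351562, -304.7359313964844), 13.700676918029785) 0.07233031587081556
```

View pics/g1.png

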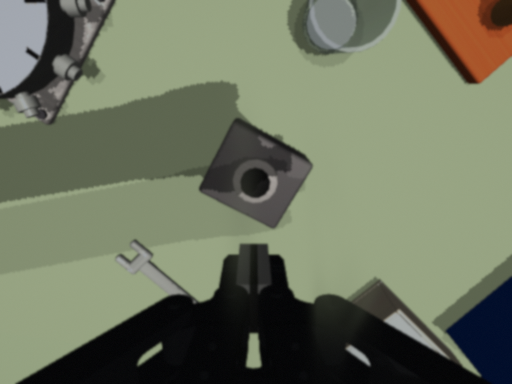

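Button at (255,181) in the image, which is (.600,-.305), with its top at z = .072. I'll press with a force stop.

```bash
python3 - <<'E'
from h import *
B=[.5999,-.3047]; q=down(np.deg2rad(-45))
manip.move_l([*B,.085],q,velocity=.1); manip.wait(.2)
r=manip.move_l([*B,.060],q,velocity=.02,stop_force=12)
o=manip.get_obs(); print(r,o['position'],o['force'],o['time_s'])
manip.wait(.2); o=manip.get_obs(); print(o['position'],o['force'])
wr('k1')
manip.move_l([*B,.085],q,velocity=.04); manip.move_l([*B,.24],q,velocity=.15); manip.wait(.5)
wr('k2'); o=manip.get_obs(); print(o['position'],o['force'],o['time_s'])
P,ok,_=cloud('k2'); m=ok&(np.hypot(*(P[...,:2]-B).transpose(2,0,1))<.012); print('btn z',np.median(P[m][:,2]))
snap('scene','s9'); snap('side','d9')
E
```

```text
True [ 0.59984993 -0.3046827   0.06627096] [-0.6560848  -0.27313746  4.8083101 ] 21.1583
[ 0.59988126 -0.30469049  0.06621947] [-1.12116605  0.1951384   3.77301513]
[ 0.59989527 -0.30472814  0.23997215] [-0.48272857  0.0215635   0.47284556] 23.7833
btn z 0.2781174388135226
```

View pics/s9.png

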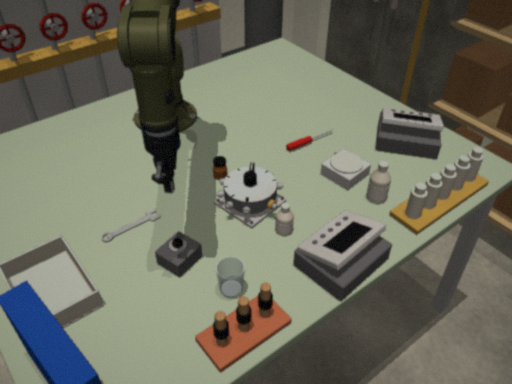

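View pics/d9.png

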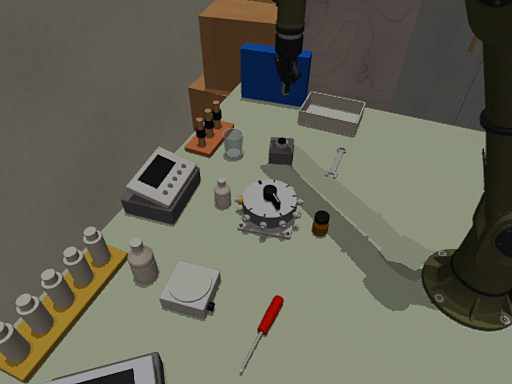

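All bystanders look unmoved, and the pointer is in position 6. The stop held at about 6 mm of travel, but the settled force (about 4 N) leaves some doubt that the button was fully down. A second, firmer press is harmless, so I'll do one.

```bash
python3 - <<'E'
from h import *
B=[.5999,-.3047]; q=down(np.deg2rad(-45))
manip.move_l([*B,.085],q,velocity=.12); manip.wait(.2)
for z in(.070,.068,.067,.066,.065,.064):
    r=manip.move_l([*B,z],q,velocity=.02,stop_force=15); manip.wait(.15)
    o=manip.get_obs(); print(z,r,o['position'][2].round(4),o['force'][2].round(2))
    if r or o['force'][2]>12: break
manip.move_l([*B,.085],q,velocity=.04); manip.move_l([*B,.22],q,velocity=.15); manip.wait(.5)
wr('k3'); P,ok,_=cloud('k3'); m=ok&(np.hypot(*(P[...,:2]-B).transpose(2,0,1))<.012)&(P[...,2]<.1); print('btn z',np.median(P[m][:,2]))
# pointer check + bystander image differences
manip.move_to(np.r_[C,.27],fpose(2.0,flip=1)[1]); manip.wait(.2)
a,n,o=wr('k4'); print('pointer',a,o['time_s'])
E
```

```text
0.07 False 0.0701 1.93
0.068 False 0.0682 3.69
0.067 False 0.0672 4.16
0.066 False 0.0662 5.24
0.065 False 0.0661 9.19
0.064 False 0.066 13.29
btn z 0.07259851028685602
pointer 3.136818920358879 32.1583
```

View pics/k4.png

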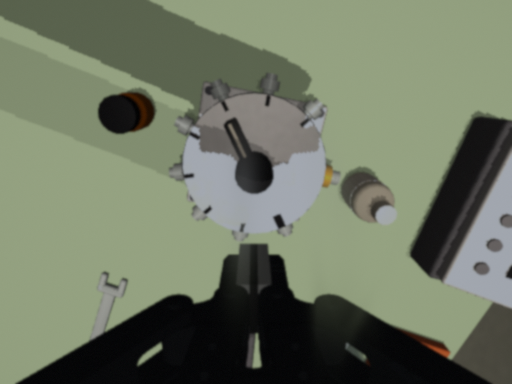

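The picture shows the pointer (235,125) still on the tick opposite the wide one. The button clearly bottomed at z = .066 and is back up at .0726. Handing in.

```bash
python3 -c "
from h import *
manip.hand_in()"
```

```text
the job is handed in; nothing more can be done
```

The job is handed in. The pointer is resting in position 6, and the start button was pressed fully down and is back up.

- **Pointer:** it started in position 3. I pushed it clockwise one click at a time with the closed fingertip (3→4→5→6), and it snapped into each position by itself. The last wrist picture shows it on the tick opposite the wide one, reading about 3.14 rad.
- **Button:** I pressed it twice. The first press stopped on force at z = 0.0663, but the force then settled to about 4 N, so I wasn't sure it was fully down. The second press hit the bottom at z = 0.066, with the force climbing to 13 N and no further travel. Afterwards the cap measured 0.0726, the same as before pressing.
- **Bystanders:** in pictures taken after the first press, all six looked unmoved by eye. I didn't measure them, and the final picture, after the second press, shows only the jar, bottle_a and the wrench.
- **End state:** the arm ended clear of everything, at about 32 s of the 58 s allowed.

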